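# Dry-stack a segmented bowl blank

## Robot

A 6-joint arm with a two-finger parallel gripper is mounted at the origin on the work surface. World frame = base frame: x ahead of the robot, y to its left, z up, the work surface at z = 0. Lengths are in mm, angles in rad, forces in N, time in s.
With the tool pointing down it reaches from about 275 to 1000 mm from the base axis. Payload 8.4 kg.
Tool frame: the origin (TCP) lies on the centre line of the jaws, within the pads' length; the fingertips stand 25 mm ahead of it and the grasp point (between the pads) lies 6 mm ahead of it; z points along the fingers, y is the line along which they close (so a half turn about z gives the same grasp; the last joint's range is limited). The gripper opens to 85 mm and grips with 20 to 120 N. Pads are 22 mm wide; open, the fingers measure 114 mm over their backs; the gripper's body (76 mm by 85 mm) begins 54 mm behind the grasp point. The pads swing forward as they close: fully open they stand 13 mm farther back than shut.
Start: joints at [1.298, 0.353, 1.633, -0, 1.155, -0.002], TCP at [167.187, 602.226, 256.281] pointing down, gripper open.
Joint ranges: [-2.63, 2.63], [-0.92, 2.1], [0.06, 2.66], [-1.3, 4.44], [0, 2.69], [-3.02, 3.02]. Speed limits (rad/s): [2.22, 2.22, 2.79, 3.14, 3.14, 3.14].

## Interface

Orientations are given as [roll, pitch, yaw] about the fixed x, y, z axes, in that order (R = Rz(yaw) Ry(pitch) Rx(roll)).
In Python, from rig import r gives the robot as it stands.
- The arm moves only by the shell command python3 -m jog 'ROWS' [FORCE]. ROWS is JSON, a list of rows, each a list of 3 entries, a list of its own where there are three numbers: the turn, a rotation vector about the tool's x, y, z in rad, then the shift along the tool's x, y, z in m, then the opening, from -1 (shut) to 1 (fully open). In form: [[[rx, ry, rz], [x, y, z], gripper], ...]. A call has 1 to 12 rows; each row shifts and turns the commanded pose from where the row before left it, along the tool's axes as they then stand; what a row does not reach is not made up. A row lasts 1/10 s, in which the tool goes at most 50 mm and 8.59 degrees, less where a joint would pass 70% of its speed; a pose out of reach is approached as far as the arm can. A call with a gripper value outside its range is refused whole. The fingers move at their own pace and stop on an object; FORCE is the grip in N (left out, the last holds). Time passes only in rows, so rows that do not move let the fingers close. It gives the time, the measured TCP pose, the force, the opening and the grip force at its end, in the units of the state.
- r.sense(): the state, without advancing time (a new reading comes with each control period).
- r.grab_frame(name): name is "scene" or "top" or "wrist"; returns the picture (420x560x3 uint8, red, green, blue); there is no depth.
- r.camera_params(name): a dict with "fx", "fy", "cx", "cy" (pixels), "k1" (the pictures are not rectified: a ray, as slopes to the right and down, at radius r is drawn at 1 + k1 r^2 times it, then the intrinsics apply), "rvec" (rotation vector, rad) and "tvec" (3), from world to camera coordinates, as OpenCV has them; the wrist camera has in their place "hand_eye" (4x4, takes a point from camera to tool coordinates, whose origin is the TCP and whose axes are the flange's). Camera axes: x right, y down, z forward; pixel columns grow to the right and rows downward; lengths in mm; the calibration is good to about 2 mm. A picture is of the moment at which its call begins: read the wrist's pose just before it. camera_params takes no time and is no camera call.
- r.sign_off(): hands the job in; it is judged then, once.
The state is a dict: "clock": time; "qpos": joint angles; "qvel": joint speeds; "joint_efforts": joint torques, N m; "eef_pos": TCP position; "tcp_rot": TCP orientation; "contact_force": force on the tool from outside, world axes, zero at the start; "wrist_torque": the same for the moment, N m; "opening": opening from 0.0 (shut) to 1.0 (fully open); "grasp_force": force on a finger pad.
Only numpy, scipy, OpenCV 4.12 (cv2) and the standard library are available. Lean on these libraries where they do the work, as an engineer would, in place of code of your own. Each camera call takes 0.05 s, during which the arm holds its last target. There are 200 camera calls.

## Task

Dry-stack the segmented bowl on its glue-up stand, from the foot up: onto the round walnut floor disc lay the dark walnut ring, on it the pale maple ring, then the light-and-dark feature ring, and the reddish cherry ring last as the rim. Lay every ring flat and centred on what is beneath it and turn it so that its joints fall over the middles of the segments below, like brickwork (the walnut ring may sit at any angle, as the floor disc is one solid piece). Set each ring down gently rather than dropping it, and leave the glue bottle, the block plane and the try square as they lie.

Things in the scene. Friction and masses are not known exactly. Their poses are not given: they have to be found in the camera images.
- ring_walnut: Foot ring, dark brown walnut: flat loose octagonal ring of 8 mitred segments, dark joint lines at its corners. 22 mm high, 100 mm across outer flats, 60 mm across inner flats (open middle), walls 20 mm thick. Origin: its centre, 11 mm above its underside; z up; x runs through the middle of a segment (so every 45 deg), joints halfway between; top and underside alike. About 75 g.
- ring_maple: Second ring, pale yellowish maple: flat loose octagonal ring of 8 mitred segments, dark joint lines at its corners. 22 mm high, 112 mm across outer flats, 72 mm across inner flats (open middle), walls 20 mm thick. Origin: its centre, 11 mm above its underside; z up; x runs through the middle of a segment (so every 45 deg), joints halfway between; top and underside alike. About 90 g.
- ring_feature: Feature ring, dark and pale segments by turns: flat loose octagonal ring of 8 mitred segments, dark joint lines at its corners. 22 mm high, 124 mm across outer flats, 84 mm across inner flats (open middle), walls 20 mm thick. Origin: its centre, 11 mm above its underside; z up; x runs through the middle of a segment (so every 45 deg), joints halfway between; top and underside alike. About 105 g.
- ring_cherry: Rim ring, reddish brown cherry: flat loose octagonal ring of 8 mitred segments, dark joint lines at its corners. 22 mm high, 136 mm across outer flats, 96 mm across inner flats (open middle), walls 20 mm thick. Origin: its centre, 11 mm above its underside; z up; x runs through the middle of a segment (so every 45 deg), joints halfway between; top and underside alike. About 110 g.
- stand: Glue-up stand, fixed: pine block 120 x 120 x 45 mm, on it a steel lathe faceplate (112 mm round, 8 mm), a plywood disc (88 mm round, 15 mm) and on top the bowl's solid walnut floor disc, 100 mm round, 12 mm thick. Origin: centre of the block's underside; z up through the disc's middle. The disc's flat top, where the first ring lies, is 80 mm above the origin; each ring adds 22 mm.
- glue_bottle: Bystander: upright cream plastic glue bottle with an orange nozzle, 58 mm across, 158 mm tall, loose. Origin: centre of its underside.
- block_plane: Bystander: steel block plane with a brass cap and dark wooden front knob, 160 mm long (its x), 50 mm wide, 52 mm tall, lying on its sole, loose. Origin: centre of the sole.
- try_square: Bystander: try square lying flat, dark wooden stock 115 mm long (its x), 28 mm wide, 18 mm thick, and a thin steel blade 32 mm wide reaching 164 mm out along its +y from one end of the stock, loose. Origin: centre of the stock's underside.

How it is judged (in metres and radians):
On the way, in this order (a step that is already met when the one before it is completed fails the run):
1. the dark walnut foot ring is seated on the floor disc and let go (z of ring_walnut in the frame of stand between 0.087 and 0.095 m and horizontal distance between ring_walnut and stand below 0.007 m and angle between the z axis of ring_walnut and the z axis of stand, either way round below 0.06 rad and contact force between the fingers and ring_walnut below 0.1 N), for 0.2 s.
2. the pale maple ring is seated on the dark walnut foot ring, joints staggered and let go (z of ring_maple in the frame of stand between 0.109 and 0.117 m and horizontal distance between ring_maple and ring_walnut below 0.007 m and angle between the z axis of ring_maple and the z axis of stand, either way round below 0.06 rad and (angle between the x axis of ring_maple and the x axis of ring_walnut, either way round between 0.2007 and 0.5847 rad or angle between the x axis of ring_maple and the x axis of ring_walnut, either way round between 0.9861 and 1.3701 rad) and contact force between the fingers and ring_maple below 0.1 N), for 0.2 s.
3. the light-and-dark feature ring is seated on the pale maple ring, joints staggered and let go (z of ring_feature in the frame of stand between 0.131 and 0.139 m and horizontal distance between ring_feature and ring_maple below 0.007 m and angle between the z axis of ring_feature and the z axis of stand, either way round below 0.06 rad and (angle between the x axis of ring_feature and the x axis of ring_maple, either way round between 0.2007 and 0.5847 rad or angle between the x axis of ring_feature and the x axis of ring_maple, either way round between 0.9861 and 1.3701 rad) and contact force between the fingers and ring_feature below 0.1 N), for 0.2 s.
4. the reddish cherry rim ring is seated on the light-and-dark feature ring, joints staggered and let go (z of ring_cherry in the frame of stand between 0.153 and 0.161 m and horizontal distance between ring_cherry and ring_feature below 0.007 m and angle between the z axis of ring_cherry and the z axis of stand, either way round below 0.06 rad and (angle between the x axis of ring_cherry and the x axis of ring_feature, either way round between 0.2007 and 0.5847 rad or angle between the x axis of ring_cherry and the x axis of ring_feature, either way round between 0.9861 and 1.3701 rad) and contact force between the fingers and ring_cherry below 0.1 N), for 0.2 s.
At the end, for the whole second after the job is handed in: Walnut, maple, feature, cherry rings lie flat (0.06 rad) from the bottom up, heights within 4 mm, centred within 7 mm on what is beneath and 12 mm on the stand; the upper three turned half a segment (22.5 deg, within 11) against the ring below; all let go, at rest (all of step 1 and all of step 2 and all of step 3 and all of step 4 and linear speed of each of ring_walnut, ring_maple, ring_feature, ring_cherry below 0.02 m/s and horizontal distance between each of ring_walnut, ring_maple, ring_feature, ring_cherry and stand below 0.012 m); the robot touches nothing.
It fails at once if the glue bottle is moved more than 2 cm (distance of glue_bottle from where it was at the start of the episode above 0.02 m).
It fails at once if the block plane is moved more than 2 cm (distance of block_plane from where it was at the start of the episode above 0.02 m).
It fails at once if the try square is moved more than 2 cm (distance of try_square from where it was at the start of the episode above 0.02 m).
It fails at once if a ring is dropped from more than about 2 cm or thrown (faster than 0.6 m/s while not in the fingers) ((linear speed of ring_walnut above 0.6 m/s and contact force between the fingers and ring_walnut below 0.05 N) or (linear speed of ring_maple above 0.6 m/s and contact force between the fingers and ring_maple below 0.05 N) or (linear speed of ring_feature above 0.6 m/s and contact force between the fingers and ring_feature below 0.05 N) or (linear speed of ring_cherry above 0.6 m/s and contact force between the fingers and ring_cherry below 0.05 N)).
It also fails if it takes over 115 s, if anything falls off the work surface, if the arm or the gripper's body presses on something with over 40 N, if the wrist force passes 120 N, or if a joint passes its speed limit or range.

## Working session

There is one attempt and no reset: what is moved stays moved. The work goes in short steps, Python scripts to look and compute and a shell command to move; the robot and the scene stay as the last step left them, time stands still between calls to the robot, and variables do not carry over. Pictures are saved under pics/ and viewed, at most 14 in all, crops included, and the job is handed in when it is done.

```bash
mkdir -p pics; ls; python3 - <<'E'
from rig import r
import cv2
print(r.sense())
for n in ("scene","top","wrist"):
    print(n,r.camera_params(n)); cv2.imwrite(f"pics/{n}0.png",r.grab_frame(n)[:,:,::-1])
E
```

```text
pics
{'clock': 0.0, 'qpos': array([ 1.29760232e+00,  3.53672305e-01,  1.63413596e+00,  4.54818459e-06,
        1.15522808e+00, -2.38264769e-03]), 'qvel': array([ 0.00165311,  0.00145863,  0.00134388, -0.00060388, -0.00026181,
       -0.00079498]), 'joint_efforts': array([ 5.51807490e-03, -6.05262566e+01, -3.42069805e+01,  4.30257742e-04,
        9.36729979e-03,  1.45637409e-05]), 'eef_pos': array([167.06205139, 601.78904654, 255.54580373]), 'tcp_rot': array([-3.14014898e+00, -7.59819933e-06,  2.87077945e+00]), 'contact_force': array([ 0.03086802, -0.55814318,  0.38752969]), 'wrist_torque': array([ 0.02071877, -0.01230948, -0.00950936]), 'grasp_force': 0.0, 'opening': 1.002382239129763}
scene {'fx': 398.8076976814531, 'fy': 398.8076976814531, 'cx': 280.25030261166955, 'cy': 205.31814530653548, 'k1': -0.01829822285028752, 'rvec': array([ 1.0261465 ,  2.52226356, -0.97268478]), 'tvec': array([ 399.44261286, -296.59653307, 1305.96073807])}
top {'fx': 400.8425484697093, 'fy': 400.8425484697093, 'cx': 277.22470596889957, 'cy': 209.76860699544125, 'k1': -0.08460676899752992, 'rvec': array([ 2.12883966, -2.13125664,  0.17698608]), 'tvec': array([  21.54701831,  568.11482055, 1053.97498876])}
wrist {'fx': 336.9173811752529, 'fy': 336.9173811752529, 'cx': 275.61449337580126, 'cy': 208.63503121550343, 'k1': 0.0023078789898141367, 'hand_eye': array([[ 8.14865746e-04, -9.56824939e-01, -2.90663676e-01,
         7.35093909e+01],
       [ 9.99999667e-01,  7.94662110e-04,  1.87546480e-04,
         3.25372998e-01],
       [ 5.15302606e-05, -2.90663732e-01,  9.56825267e-01,
        -1.18241510e+02],
       [ 0.00000000e+00,  0.00000000e+00,  0.00000000e+00,
         1.00000000e+00]])}
```

View pics/top0.png

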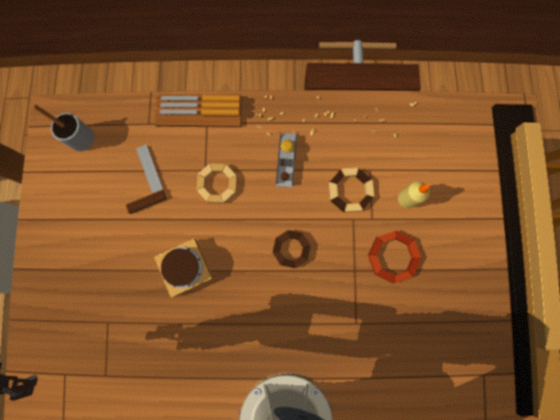

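View pics/scene0.png

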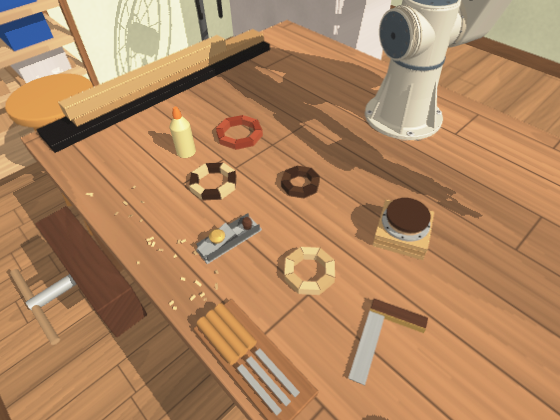

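The top view shows the floor disc at (181,267), and the rings: walnut (292,249), maple (217,183), feature (352,190), cherry (395,257). The bottle base is near (403,199), the plane at (287,160) and the square at (147,185). The scene view agrees.

```bash
cat > h.py <<'E'
from rig import r
import numpy as np, cv2
from scipy.spatial.transform import Rotation as Ro
def cam(n):
    p=r.camera_params(n); K=np.array([[p['fx'],0,p['cx']],[0,p['fy'],p['cy']],[0,0,1]]); d=np.array([p['k1'],0,0,0,0])
    if n=='wrist':
        s=r.sense(); R=Ro.from_euler('xyz',s['tcp_rot']).as_matrix(); H=p['hand_eye']
        Rc=R@H[:3,:3]; C=R@H[:3,3]+s['eef_pos']
    else:
        Rc=Ro.from_rotvec(p['rvec']).as_matrix().T; C=-Rc@p['tvec']
    return K,d,Rc,C
def cast(c,px,z):
    K,d,Rc,C=c
    u=cv2.undistortPoints(np.array(px,float).reshape(-1,1,2),K,d).reshape(-1,2)
    v=np.c_[u,np.ones(len(u))]@Rc.T
    return C+v*((z-C[2])/v[:,2])[:,None]
def proj(c,P):
    K,d,Rc,C=c
    return cv2.projectPoints(np.array(P,float).reshape(-1,3),cv2.Rodrigues(Rc.T)[0],-Rc.T@C,K,d)[0].reshape(-1,2)
def yaw(): return r.sense()['tcp_rot'][2]
def delta(xyz,yw=None):
    "turn about tool z (rad) to yaw yw, then shift (m) in tool axes (after the turn)"
    s=r.sense(); y=s['tcp_rot'][2]; yw=y if yw is None else yw
    a=(yw-y+np.pi/2)%np.pi-np.pi/2   # half turn gives the same grasp
    y2=y+a; R=Ro.from_euler('xyz',[np.pi,0,y2]).as_matrix()
    return round(-a,4), np.round(R.T@(np.array(xyz)-s['eef_pos'])/1000,4), y2, s['qpos'][5]
def octa(c,hull,z):
    "centre and segment-mid angle (mod 45 deg, deg) of an octagon outline on plane z"
    P=cast(c,hull,z)[:,:2].astype(np.float32)
    M=cv2.moments(P.reshape(-1,1,2)); ctr=np.array([M['m10'],M['m01']])/M['m00']
    d=[];n=len(P)
    e=np.roll(P,-1,0)-P; l=np.hypot(*e.T); t=np.arctan2(e[:,1],e[:,0])
    ang=np.degrees(np.angle(np.sum(l**2*np.exp(8j*t))))/8   # edge direction mod 45 = normal direction mod 45
    rr=np.hypot(*(P-ctr).T)
    return ctr,ang%45,2*np.sqrt(abs(M['m00'])/3.3137)
E
python3 - <<'E'
from h import *
c=cam('top')
for n,p,z in [('walnut',(292,249),11),('maple',(217,183),11),('feature',(352,190),11),('cherry',(395,257),11),('stand',(181,267),80),('bottle',(403,199),10),('plane',(287,160),20)]: print(n,cast(c,[p],z)[0].round())
E
```

```text
walnut [463. -20.  11.]
maple [653. 195.  11.]
feature [ 632. -194.   11.]
cherry [ 439. -310.   11.]
stand [411. 274.  80.]
bottle [ 606. -341.   10.]
plane [719.  -7.  20.]
```

```bash
python3 -m jog '[[[0,0,0],[-0.036,-0.023,0],1],[[0,0,0],[-0.036,-0.023,0],1],[[0,0,0],[-0.036,-0.023,0],1],[[0,0,0],[-0.036,-0.023,0],1],[[0,0,0],[-0.036,-0.023,0],1],[[0,0,0],[-0.036,-0.023,0],1],[[0,0,0],[-0.036,-0.023,0],1],[[0,0,0],[-0.036,-0.023,0],1],[[0,0,0],[-0.036,-0.023,0],1],[[0,0,0],[-0.036,-0.023,0],1],[[0,0,0],[-0.036,-0.021,0],1],[[0,0,0],[0,0,0],1]]' 40; python3 - <<'E'
from h import *
print(r.sense()['eef_pos'],r.sense()['tcp_rot'],r.sense()['qpos'])
cv2.imwrite("pics/w1.png",r.grab_frame('wrist')[:,:,::-1])
E
```

```text
clock: 1.35
eef_pos: [484.4, 251.3, 256.2]
tcp_rot: [-3.141, 0.001, 2.867]
contact_force: [-0.4, 0.3, 0.5]
opening: 1.002
grasp_force: 0.0
[484.3890951  251.26046733 256.21912838] [-3.14104458e+00  1.35466938e-03  2.86714728e+00] [ 4.76530773e-01  2.29856410e-01  1.80424620e+00 -1.48161785e-03
  1.10687416e+00 -8.19157251e-01]
```

View pics/w1.png

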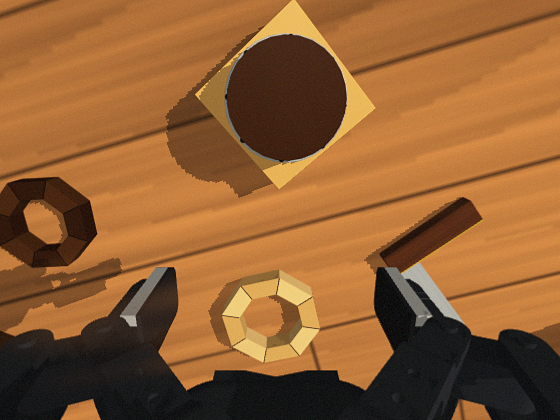

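The wrist view shows the floor disc centred near (287,97), the maple ring at (270,317) below it between the open fingers, and the walnut ring at (45,222).

```bash
cat >> h.py <<'E'
def find(name,px,rad,im=None):
    "hull of the coloured thing near px"
    im=r.grab_frame('wrist') if im is None else im
    h,s,v=[a.astype(int) for a in cv2.split(cv2.cvtColor(im,cv2.COLOR_RGB2HSV))]
    R,G,B=[a.astype(int) for a in cv2.split(im)]
    dark=v<115; pale=(G*100>R*72)&(v>140)
    m={'dark':dark,'maple':pale,'feature':dark|pale,'cherry':(G*100<R*45)&(v>80)}[name]
    m=m.astype(np.uint8); roi=np.zeros_like(m); cv2.circle(roi,tuple(int(round(float(a))) for a in px),int(rad),1,-1)
    m=cv2.morphologyEx(m*roi,cv2.MORPH_OPEN,np.ones((3,3),np.uint8))
    cs=cv2.findContours(m,cv2.RETR_EXTERNAL,cv2.CHAIN_APPROX_NONE)[0]
    k=[a for a in cs if len(a)>25] if name=='feature' else [max(cs,key=cv2.contourArea)]
    hull=cv2.convexHull(np.vstack(k))
    o=im[:,:,::-1].copy(); cv2.drawContours(o,[hull],-1,(255,0,255),1); find.pic=o
    return cv2.approxPolyDP(hull,1.5,True).reshape(-1,2),hull.reshape(-1,2)
E
python3 - <<'E'
from h import *
im=cv2.imread('pics/w1.png')[:,:,::-1].copy(); c=cam('wrist')
for p in [(287,97),(287,52),(240,110),(340,110),(280,280),(290,290),(232,325),(60,190),(20,190),(130,60),(233,97)]: print(p,im[p[1],p[0]])
a,hu=find('dark',(287,97),75,im); print('stand',octa(c,hu,80)[0],cv2.minEnclosingCircle(cast(c,hu,80)[:,:2].astype(np.float32)))
o1=find.pic
a,hu=find('maple',(270,317),62,im); print('maple',octa(c,hu,11),len(a))
cv2.imwrite('pics/c1.png',np.vstack([o1[:200],find.pic[200:]]))
E
```

```text
(287, 97) [68 39 15]
(287, 52) [70 38 21]
(240, 110) [64 33 15]
(340, 110) [67 35 21]
(280, 280) [243 209 127]
(290, 290) [240 207 124]
(232, 325) [226 175  88]
(60, 190) [59 28  9]
(20, 190) [52 28 16]
(130, 60) [176 110  57]
(233, 97) [68 37 23]
stand [410.2524005  282.05216139] ((410.3454284667969, 281.5549011230469), 50.58476257324219)
maple (array([656.58854585, 199.05914886]), np.float32(44.63076), np.float64(118.847219150555)) 13
```

View pics/c1.png

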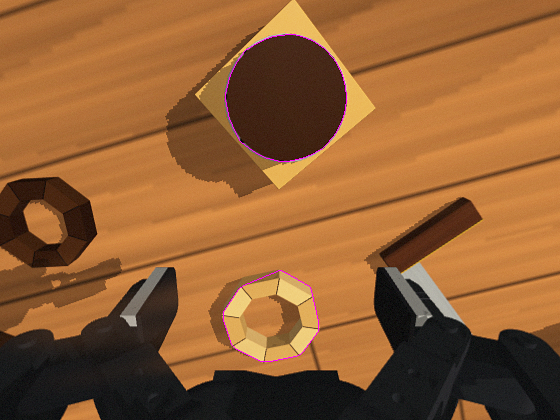

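```bash
python3 -m jog '[[[0,0,0],[-0.016,-0.033,0.007],0.3],[[0,0,0],[-0.016,-0.033,0.007],0.3],[[0,0,0],[-0.016,-0.033,0.007],0.3],[[0,0,0],[-0.016,-0.033,0.007],0.3],[[0,0,0],[-0.016,-0.033,0.007],0.3],[[0,0,0],[-0.016,-0.033,0.007],0.3],[[0,0,0],[-0.016,-0.033,0.007],0.3],[[0,0,0],[-0.016,-0.033,0.007],0.3],[[0,0,0],[0,0,0],0.3],[[0,0,0],[0,0,0],0.3]]' 40; cat > look.py <<'E'
import sys
from h import *
name,x,y,z=sys.argv[1],*map(float,sys.argv[2:5]); tag=sys.argv[5]; rad=float(sys.argv[6]); 
s=r.sense(); c=cam('wrist'); im=r.grab_frame('wrist'); p=proj(c,[x,y,z])[0]; rp=rad*336.9/(c[3][2]-z)
a,hu=find(name,p,rp,im); print('px',p.round(),octa(c,a,z)); cv2.imwrite(f'pics/{tag}.png',find.pic)
print(s['eef_pos'].round(1),s['tcp_rot'].round(3),s['qpos'].round(2))
E
python3 look.py dark 463 -20 22 w2 75
python3 - <<'E'
from h import *
im=cv2.imread('pics/top0.png')[:,:,::-1].copy(); a,hu=find('dark',(181,267),25,im); print(octa(cam('top'),hu,80))
E
```

```text
clock: 2.4
eef_pos: [533.9, -33.8, 200.0]
tcp_rot: [3.141, -0.001, 2.87]
contact_force: [-0.7, -0.7, -0.5]
opening: 0.646
grasp_force: 0.0
px [268. 108.] (array([464.63178949, -16.5419289 ]), np.float32(32.05614), np.float64(99.58086104680345))
[533.9 -33.8 200. ] [ 3.141e+00 -1.000e-03  2.870e+00] [-0.07  0.28  1.88  0.    0.98 -1.37]
(array([411.22316203, 271.75352264]), np.float32(2.9112847), np.float64(101.55042762052867))
```

View pics/w2.png

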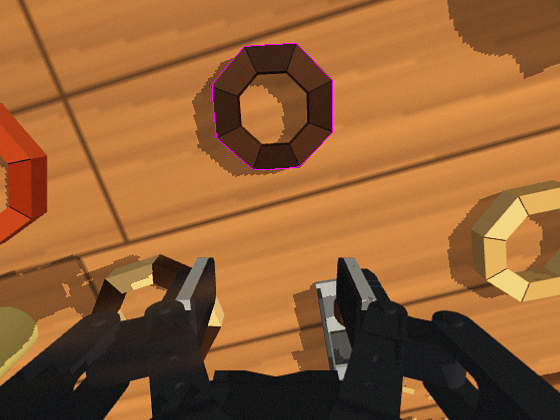

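The walnut ring is cleanly outlined at (272,106), nearly face-on. Next I work out the grip on its segment at 77°.

```bash
cat > grip.py <<'E'
import sys
from h import *
x,y,ang,rm,z=map(float,sys.argv[1:6])
for k in range(8):
    f=np.radians(ang+45*k); t=delta([x+rm*np.cos(f),y+rm*np.sin(f),z],f+np.pi/2)
    print(int(ang+45*k),'turn',t[0],'shift',t[1],'yaw',round(t[2]%(2*np.pi),3))
E
python3 grip.py 464.6 -16.5 32.06 40 80
```

```text
32 turn 0.7404 shift [ 0.0511 -0.0099  0.1202] yaw 2.13
77 turn -0.045 shift [0.0714 0.0408 0.1202] yaw 2.916
122 turn -0.8304 shift [0.0499 0.0911 0.1202] yaw 3.701
167 turn 1.5258 shift [ 0.0008 -0.1114  0.1202] yaw 1.345
212 turn 0.7404 shift [ 0.0511 -0.0899  0.1202] yaw 2.13
257 turn -0.045 shift [ 0.0714 -0.0392  0.1202] yaw 2.916
302 turn -0.8304 shift [0.0499 0.0111 0.1202] yaw 3.701
347 turn 1.5258 shift [ 0.0008 -0.0314  0.1202] yaw 1.345
```

```bash
python3 -m jog '[[[0,0,-0.045],[0,0,0],0],[[0,0,0],[0.0238,0.0136,0.01],0],[[0,0,0],[0.0238,0.0136,0.03],0],[[0,0,0],[0.0238,0.0136,0.03],0],[[0,0,0],[0,0,0.03],0],[[0,0,0],[0,0,0.02],0],[[0,0,0],[0,0,0],0],[[0,0,0],[0,0,0],0]]' 40; python3 - <<'E'
from h import *
f=np.radians(77.06); print(delta([464.6+40*np.cos(f),-16.5+40*np.sin(f),31],f+np.pi/2))
cv2.imwrite("pics/w3.png",r.grab_frame('wrist')[:,:,::-1])
E
```

```text
clock: 3.25
eef_pos: [473.9, 22.6, 80.7]
tcp_rot: [3.142, -0.0, 2.917]
contact_force: [-0.2, -0.0, -0.2]
opening: 0.499
grasp_force: 0.0
(np.float64(0.0015), array([ 0.0003, -0.0002,  0.0497]), np.float64(2.9157470483817267), np.float64(-1.3022085362588296))
```

View pics/w3.png

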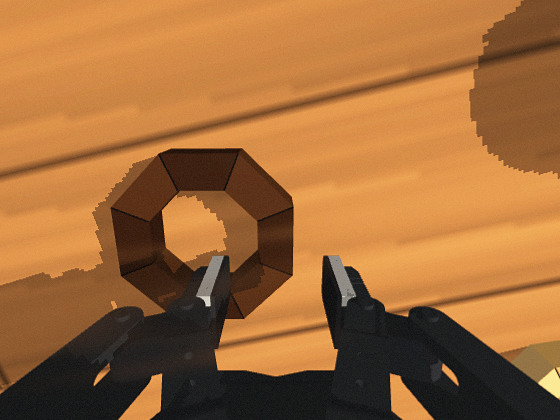

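The fingertips at (215,265) and (335,265) straddle the right-hand wall (275,245) of the ring. Descending and gripping.

```bash
python3 -m jog '[[[0,0,0],[0,0,0.025],0],[[0,0,0],[0,0,0.02],0],[[0,0,0],[0,0,0.006],0],[[0,0,0],[0,0,0],-1],[[0,0,0],[0,0,0],-1],[[0,0,0],[0,0,0],-1],[[0,0,0],[0,0,0],-1],[[0,0,0],[0,0,0],-1],[[0,0,0],[0,0,0],-1]]' 50
python3 -m jog '[[[0,0,0],[0,0,-0.005],-1],[[0,0,0],[0,0,-0.02],-1],[[0,0,0],[0,0,-0.04],-1],[[0,0,0],[0,0,-0.045],-1],[[0,0,0],[0,0,-0.045],-1],[[0,0,0],[0,0,-0.015],-1],[[0,0,0],[0,0,0],-1],[[0,0,0],[0,0,0],-1]]'; python3 - <<'E'
from h import *
print(delta([410.5+71.5,277-17,220])); 
cv2.imwrite("pics/w4.png",r.grab_frame('wrist')[:,:,::-1])
E
```

```text
clock: 4.2
eef_pos: [474.7, 21.6, 30.3]
tcp_rot: [3.141, 0.002, 2.916]
contact_force: [0.1, -0.4, 7.6]
opening: 0.218
grasp_force: 50.1
clock: 5.0
eef_pos: [473.4, 21.5, 199.1]
tcp_rot: [3.142, 0.0, 2.916]
contact_force: [-0.2, 0.7, -1.2]
opening: 0.221
grasp_force: 49.0
(np.float64(-0.0), array([ 0.045 ,  0.2343, -0.0209]), np.float64(2.915778126240587), np.float64(-1.3026500640880438))
```

View pics/w4.png

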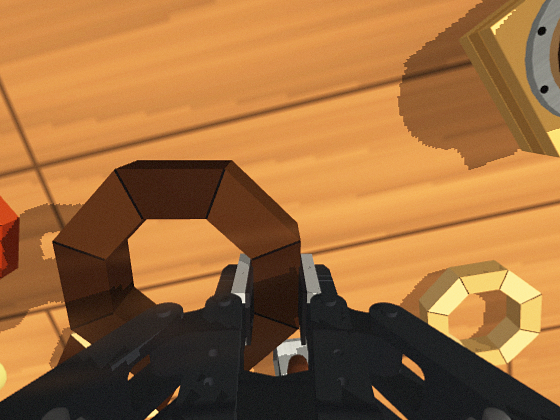

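The ring is held level between the pads at (275,280). The stand is at upper right.

```bash
python3 -m jog '[[[0,0,0],[0.005,0.03,-0.005],-1],[[0,0,0],[0.008,0.033,-0.004],-1],[[0,0,0],[0.008,0.033,-0.004],-1],[[0,0,0],[0.008,0.033,-0.004],-1],[[0,0,0],[0.008,0.033,-0.004],-1],[[0,0,0],[0.008,0.033,0],-1],[[0,0,0],[0,0,0],-1],[[0,0,0],[0,0,0],-1],[[0,0,0],[0,0,0],-1],[[0,0,0],[0,0,0],-1]]'; python3 look.py dark 410.5 275 80 w5 65;  python3 look.py dark 410.5 275 80 w5 65
```

```text
clock: 6.05
eef_pos: [473.4, 220.6, 219.6]
tcp_rot: [-3.141, -0.001, 2.915]
contact_force: [0.3, -0.1, -1.6]
opening: 0.224
grasp_force: 49.2
px [328. 107.] (array([411.69484119, 279.80667641]), np.float32(1.8352207), np.float64(96.76347424617889))
[473.4 220.6 219.6] [-3.141e+00 -1.000e-03  2.915e+00] [ 0.43  0.24  1.89 -0.    1.02 -0.91]
px [328. 106.] (array([411.81932266, 279.72975348]), np.float32(1.8807796), np.float64(96.98208748942007))
[473.6 220.7 219.9] [-3.141e+00 -1.000e-03  2.915e+00] [ 0.43  0.24  1.89 -0.    1.02 -0.91]
```

View pics/w5.png

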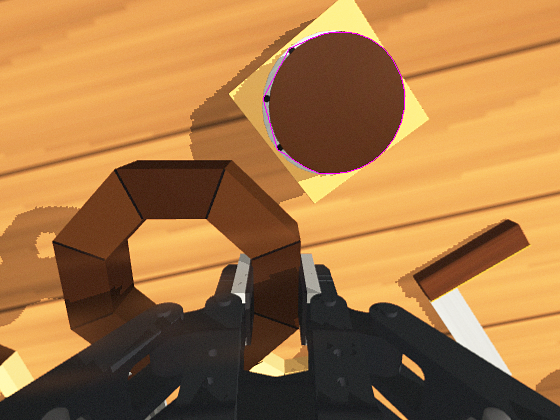

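```bash
python3 - <<'E'
from h import *
c=cam('wrist'); im=r.grab_frame('wrist'); p=proj(c,[411,279.5,80])[0]
m=(im[:,:,0]<115).astype(np.uint8); roi=m*0; cv2.circle(roi,(int(p[0]),int(p[1])),85,1,-1)
m=cv2.morphologyEx(m*roi,cv2.MORPH_OPEN,cv2.getStructuringElement(2,(41,41)))
h=max(cv2.findContours(m,0,1)[0],key=cv2.contourArea); W=cast(c,h,80)[:,:2].astype(np.float32)
ct,rd=cv2.minEnclosingCircle(W); el=cv2.fitEllipse(W); print(ct,rd,el)
S=np.array(el[0]); yw=yaw(); ty=np.array([np.sin(yw),-np.cos(yw)])
t=S+40*ty; print(delta([*t,80+30.3+15]))
E
```

```text
(411.8861389160156, 280.6009521484375) 49.648685455322266 ((413.28338623046875, 279.6124267578125), (94.16063690185547, 98.89453125), 135.88009643554688)
(np.float64(-0.0), array([0.0721, 0.0835, 0.0949]), np.float64(2.9146963083852837), np.float64(-0.9102737359429683))
```

```bash
python3 - <<'E'
from h import *
for n,px,rd,k in (('top',(181,267),27,17),('scene',(408,216),30,15)):
    im=cv2.imread(f'pics/{n}0.png')[:,:,::-1].copy()
    m=(im[:,:,0]<115).astype(np.uint8); roi=m*0; cv2.circle(roi,px,rd,1,-1)
    m=cv2.morphologyEx(m*roi,cv2.MORPH_OPEN,cv2.getStructuringElement(2,(k,k)))
    h=max(cv2.findContours(m,0,1)[0],key=cv2.contourArea); c=cam(n)
    print(n,cv2.boundingRect(h),c[3],cast(c,[h.reshape(-1,2).mean(0)],80),*[cv2.minEnclosingCircle(cast(c,h,z)[:,:2].astype(np.float32)) for z in (80,74)])
    o=im[:,:,::-1].copy(); cv2.drawContours(o,[h],-1,(255,0,255),1); x,y=px
    cv2.imwrite(f'pics/{n}c.png',cv2.resize(o[y-40:y+40,x-40:x+40],None,fx=5,fy=5,interpolation=0))
a,b=cv2.imread('pics/topc.png'),cv2.imread('pics/scenec.png'); cv2.imwrite('pics/cc.png',np.hstack([a,b]))
for n in 'w',:
    im=cv2.imread('pics/top0.png')[:,:,::-1].copy(); a,hu=find('dark',(292,249),28,im); print(octa(cam('top'),hu,11))
    im=cv2.imread('pics/scene0.png')[:,:,::-1].copy(); a,hu=find('dark',(300,181),28,im); print(octa(cam('scene'),hu,11))
E
```

```text
top (162, 248, 40, 38) [ 380.87702171   15.65195855 1135.23993533] [[410.620614   271.51228507  80.        ]] ((410.1689758300781, 272.463134765625), 54.26884460449219) ((410.33551025390625, 273.9233093261719), 54.5773811340332)
scene (386, 198, 44, 35) [1032.92839069  520.07121795  784.62871585] [[419.27079119 285.73374483  80.        ]] ((418.1592102050781, 285.3099365234375), 53.49344253540039) ((412.92437744140625, 283.3109130859375), 53.94895553588867)
(array([464.22554846, -26.53190958]), np.float32(35.494747), np.float64(108.34541868614126))
(array([465.28524254, -15.4780212 ]), np.float32(34.763336), np.float64(110.29211463509533))
```

View pics/cc.png

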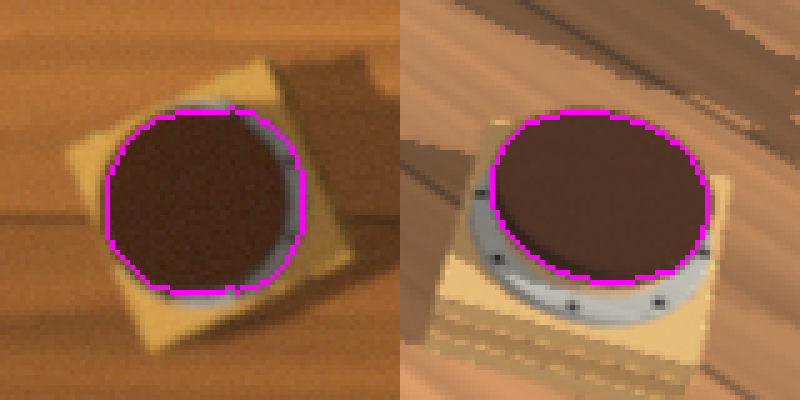

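The crops show the top-view mask swallowing some plate shadow at right and the scene mask some of the disc's side; the wrist estimate lies between them. I place at (412, 280).

```bash
python3 -m jog '[[[0,0,0],[0.015,0.017,0],-1],[[0,0,0],[0.02,0.022,0.01],-1],[[0,0,0],[0.02,0.022,0.025],-1],[[0,0,0],[0.0184,0.0226,0.025],-1],[[0,0,0],[0,0,0.02],-1],[[0,0,0],[0,0,0.015],-1],[[0,0,0],[0,0,0.005],-1],[[0,0,0],[0,0,0.005],-1],[[0,0,0],[0,0,0],-1],[[0,0,0],[0,0,0],-1]]'; python3 -m jog '[[[0,0,0],[0,0,0.002],-1],[[0,0,0],[0,0,0.002],-1],[[0,0,0],[0,0,0],-1]]'
```

```text
clock: 7.2
eef_pos: [421.4, 319.6, 116.0]
tcp_rot: [3.141, 0.001, 2.915]
contact_force: [-0.6, 0.0, -2.0]
opening: 0.22
grasp_force: 49.2
clock: 7.5
eef_pos: [420.8, 319.5, 111.3]
tcp_rot: [3.142, 0.0, 2.916]
contact_force: [0.1, 0.4, -1.5]
opening: 0.22
grasp_force: 49.2
```

Now the last 1–2 mm, then release, back off and look.

```bash
python3 -m jog '[[[0,0,0],[0,0,0.001],-1],[[0,0,0],[0,0,0],-1],[[0,0,0],[0,0,0],-0.5],[[0,0,0],[0,0,0],-0.1],[[0,0,0],[0,0,0],-0.1],[[0,0,0],[0,0,0],-0.1],[[0,0,0],[0,0,-0.02],-0.1],[[0,0,0],[0,0,-0.04],-0.1],[[0,0,0],[0,0,-0.04],-0.1],[[0,0,0],[-0.035,-0.02,-0.02],0],[[0,0,0],[-0.039,-0.02,0],0]]'; python3 -m jog '[[[0,0,0],[0,0,0],0],[[0,0,0],[0,0,0],0]]'; python3 look.py dark 412 280 102 w6 75;  python3 -c "
import cv2;i=cv2.imread('pics/w6.png')[:260,150:480];cv2.imwrite('pics/w6c.png',cv2.resize(i,None,fx=2,fy=2))"
```

```text
clock: 8.6
eef_pos: [485.7, 265.0, 234.1]
tcp_rot: [3.137, 0.005, 2.919]
contact_force: [-0.3, 0.7, -0.5]
opening: 0.499
grasp_force: 0.0
clock: 8.8
eef_pos: [484.3, 263.4, 230.2]
tcp_rot: [-3.142, -0.0, 2.914]
contact_force: [-0.4, 0.9, 0.2]
opening: 0.501
grasp_force: 0.0
px [275. 105.] (array([410.87128526, 281.0303288 ]), np.float32(32.281563), np.float64(99.64343006634732))
[484.3 263.4 230.2] [-3.142 -0.     2.914] [ 0.5   0.27  1.82  0.    1.06 -0.85]
```

View pics/w6c.png

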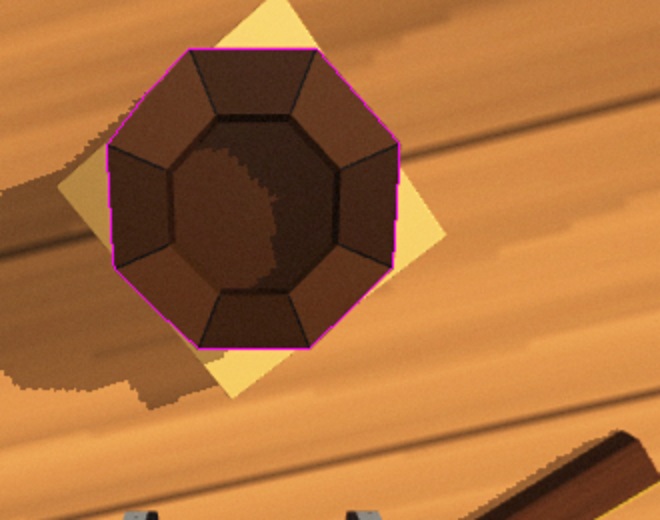

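The walnut ring sits flat, its centre at crop (253,198), concentric with the pine block. Next the maple ring.

```bash
python3 -m jog '[[[0,0,0],[-0.036,-0.003,0],0],[[0,0,0],[-0.044,-0.004,0],0],[[0,0,0],[-0.044,-0.004,0.005],0],[[0,0,0],[-0.044,-0.004,0.005],0],[[0,0,0],[-0.044,-0.004,0.005],0],[[0,0,0],[-0.044,-0.005,0.005],0],[[0,0,0],[0,0,0],0],[[0,0,0],[0,0,0],0],[[0,0,0],[0,0,0],0]]'; python3 look.py maple 656 198 22 w7 72; 
```

```text
clock: 9.75
eef_pos: [726.7, 184.5, 209.8]
tcp_rot: [-3.141, -0.002, 2.917]
contact_force: [0.9, 0.7, -0.4]
opening: 0.499
grasp_force: 0.0
px [272. 109.] (array([653.76362763, 197.59120742]), np.float32(42.681362), np.float64(111.73645461805772))
[726.7 184.5 209.8] [-3.141e+00 -2.000e-03  2.917e+00] [ 0.25  0.59  1.37  0.    1.19 -1.1 ]
```

View pics/w7.png

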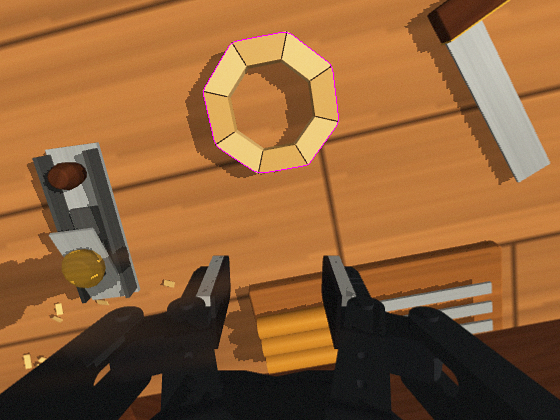

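The maple ring is cleanly outlined at (271,103), with diameter 111.7 mm as expected.

```bash
python3 grip.py 653.8 197.6 42.7 46 80 | sed -n 2p
```

```text
87 turn -0.1842 shift [0.0734 0.0561 0.1303] yaw 3.101
```

```bash
python3 -m jog '[[[0,0,-0.092],[0,0,0],0],[[0,0,-0.092],[0,0,0],0],[[0,0,0],[0.0234,0.0181,0.02],0],[[0,0,0],[0.025,0.019,0.035],0],[[0,0,0],[0.025,0.019,0.035],0],[[0,0,0],[0,0,0.03],0],[[0,0,0],[0,0,0.01],0],[[0,0,0],[0,0,0],0],[[0,0,0],[0,0,0],0]]' 50;  python3 grip.py 653.8 197.6 42.7 46 34 | sed -n 2p
```

```text
clock: 10.7
eef_pos: [658.2, 242.7, 82.0]
tcp_rot: [3.141, 0.002, 3.1]
contact_force: [0.4, 0.3, 1.0]
opening: 0.5
grasp_force: 0.0
87 turn -0.0017 shift [0.0026 0.0007 0.048 ] yaw 3.101
```

```bash
python3 -m jog '[[[0,0,0],[0.002,0.0007,0.02],0],[[0,0,0],[0,0,0.018],0],[[0,0,0],[0,0,0.01],0],[[0,0,0],[0,0,0],0],[[0,0,0],[0,0,0],0]]'; python3 grip.py 653.8 197.6 42.7 46 34 | sed -n 2p; python3 -m jog '[[[0,0,0],[0,0,0],-1],[[0,0,0],[0,0,0],-1],[[0,0,0],[0,0,0],-1],[[0,0,0],[0,0,0],-1],[[0,0,0],[0,0,0],-1],[[0,0,0],[0,0,0],-1]]' 50
```

```text
clock: 11.2
eef_pos: [655.5, 243.2, 32.5]
tcp_rot: [-3.142, 0.0, 3.1]
contact_force: [0.5, -0.2, 0.1]
opening: 0.502
grasp_force: 0.0
87 turn -0.0019 shift [-0.0001  0.0004 -0.0015] yaw 3.101
clock: 11.8
eef_pos: [655.9, 243.5, 33.3]
tcp_rot: [3.141, 0.002, 3.1]
contact_force: [-0.4, -0.8, 5.7]
opening: 0.218
grasp_force: 49.6
```

Upward force suggests the tips touch the table; regrip 6 mm higher so they clear the ledge of the ring below.

```bash
python3 -m jog '[[[0,0,0],[0,0,0],-0.3],[[0,0,0],[0,0,0],-0.3],[[0,0,0],[0,0,-0.006],-0.3],[[0,0,0],[0,0,0],-0.3],[[0,0,0],[0,0,0],-1],[[0,0,0],[0,0,0],-1],[[0,0,0],[0,0,0],-1],[[0,0,0],[0,0,0],-1],[[0,0,0],[0,0,0],-1]]' 50;  python3 grip.py 653.8 197.6 42.7 46 38 | sed -n 2p
```

```text
clock: 12.7
eef_pos: [655.6, 243.5, 38.9]
tcp_rot: [3.141, 0.001, 3.1]
contact_force: [-0.5, 0.1, 5.7]
opening: 0.218
grasp_force: 49.5
87 turn -0.0016 shift [-0.0001  0.0001  0.0009] yaw 3.101
```

```bash
python3 -m jog '[[[0,0,0],[0,0,-0.005],-1],[[0,0,0],[0,0,-0.02],-1],[[0,0,0],[0,0,-0.04],-1],[[0,0,0],[0,0,-0.045],-1],[[0,0,0],[0,0,-0.035],-1],[[0,0,-0.106],[0,0,-0.01],-1],[[0,0,-0.106],[0,0,0],-1],[[0,0,0],[0,0,0],-1],[[0,0,0],[0,0,0],-1]]'; cat > place.py <<'E'
import sys
from h import *
x,y,seg,rm,z=map(float,sys.argv[1:6])  # seg: world angle of gripped segment at the end
f=np.radians(seg); t=delta([x+rm*np.cos(f),y+rm*np.sin(f),z],f+np.pi/2); print(t)
E
python3 place.py 410.9 281 99.8 46 155
```

```text
clock: 13.6
eef_pos: [654.7, 243.1, 192.7]
tcp_rot: [-3.141, -0.001, -2.974]
contact_force: [-0.1, 0.2, -2.3]
opening: 0.217
grasp_force: 49.1
(np.float64(-0.0039), array([0.2338, 0.1249, 0.0377]), np.float64(-2.970550386894349), np.float64(-1.38457863565854))
```

```bash
python3 -m jog '[[[0,0,-0.004],[0.0238,0.0129,0],-1],[[0,0,0],[0.035,0.019,0],-1],[[0,0,0],[0.035,0.019,0],-1],[[0,0,0],[0.035,0.019,0],-1],[[0,0,0],[0.035,0.019,0],-1],[[0,0,0],[0.035,0.019,0.01],-1],[[0,0,0],[0.035,0.017,0.015],-1],[[0,0,0],[0,0,0.01],-1],[[0,0,0],[0,0,0],-1],[[0,0,0],[0,0,0],-1],[[0,0,0],[0,0,0],-1]]'; python3 place.py 410.9 281 99.8 46 141;python3 -c "
from h import *
cv2.imwrite('pics/w8.png',r.grab_frame('wrist')[:,:,::-1])"
```

```text
clock: 14.7
eef_pos: [404.6, 325.9, 158.7]
tcp_rot: [3.141, 0.001, -2.969]
contact_force: [0.9, 0.1, -0.6]
opening: 0.217
grasp_force: 49.1
(np.float64(0.0015), array([0.0015, 0.0006, 0.0177]), np.float64(-2.970550386894349), np.float64(-1.0679438570061472))
```

View pics/w8.png

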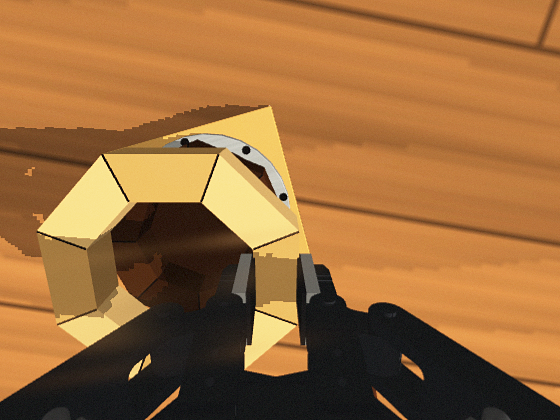

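The maple ring hovers over the stack (centre about (170,250)), level and in line with it. Lowering gently.

```bash
python3 -m jog '[[[0,0,0],[0.001,0.0005,0.006],-1],[[0,0,0],[0,0,0.005],-1],[[0,0,0],[0,0,0.003],-1],[[0,0,0],[0,0,0.001],-1],[[0,0,0],[0,0,0],-1],[[0,0,0],[0,0,0],-1]]';python3 place.py 410.9 281 99.8 46 140.9;
```

```text
clock: 15.35
eef_pos: [402.3, 326.2, 143.3]
tcp_rot: [3.142, 0.0, -2.967]
contact_force: [-0.1, -0.6, -0.4]
opening: 0.215
grasp_force: 49.1
(np.float64(0.0032), array([-0.0008, -0.    ,  0.0024]), np.float64(-2.970550386894349), np.float64(-1.0665528414891934))
```

```bash
python3 -m jog '[[[0,0,0],[0,0,0.001],-1],[[0,0,0],[0,0,0.001],-1],[[0,0,0],[0,0,0.0005],-1],[[0,0,0],[0,0,0],-1],[[0,0,0],[0,0,0],-0.5],[[0,0,0],[0,0,0],-0.2],[[0,0,0],[0,0,0],-0.2],[[0,0,0],[0,0,-0.005],-0.2],[[0,0,0],[0,0,-0.03],-0.2],[[0,0,0],[0,0,-0.045],-0.2]]';  python3 -m jog '[[[0,0,0],[-0.035,-0.02,-0.02],0],[[0,0,0],[-0.039,-0.026,0],0],[[0,0,0],[0,0,0],0],[[0,0,0],[0,0,0],0],[[0,0,0],[0,0,0],0]]'; python3 look.py maple 411 281 124 w9 72;
```

```text
clock: 16.35
eef_pos: [401.0, 325.1, 219.9]
tcp_rot: [-3.139, -0.004, -2.967]
contact_force: [1.6, 0.4, 0.7]
opening: 0.393
grasp_force: 0.0
clock: 16.85
eef_pos: [482.3, 293.6, 240.5]
tcp_rot: [-3.141, -0.001, -2.968]
contact_force: [-0.1, 0.9, 0.1]
opening: 0.499
grasp_force: 0.0
px [276. 108.] (array([406.15779458, 256.18093988]), np.float32(34.82452), np.float64(79.51430573843768))
[482.3 293.6 240.5] [-3.141e+00 -1.000e-03 -2.968e+00] [ 0.54  0.28  1.78  0.    1.09 -1.2 ]
```

View pics/w9.png

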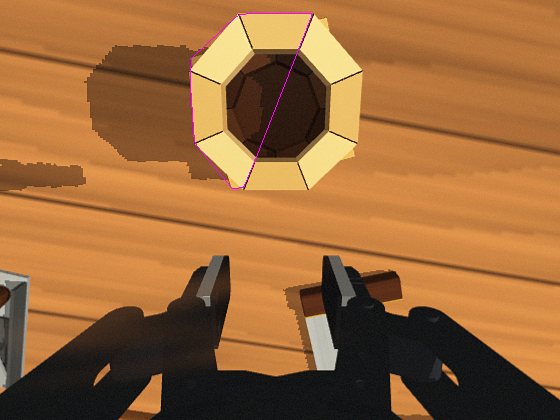

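The maple ring lies centred on walnut, with joints staggered. Its corners are at (239,14), (313,14), (362,70), (357,143), (309,190), (244,189), (195,143), (191,71); the pine block's corners merged into the mask, so I use the corners.

```bash
python3 - <<'E'
from h import *
c=cam('wrist'); print(octa(c,[(239,14),(313,14),(362,70),(357,143),(309,190),(244,189),(195,143),(191,71)],124))
print(delta([632+71.6,-194+10,210],None))
E
```

```text
(array([410.80737226, 281.74772432]), np.float32(10.147778), np.float64(111.3961139271853))
(np.float64(-0.0), array([-0.1351, -0.509 ,  0.0305]), np.float64(-2.966945907088507), np.float64(-1.2010362224320772))
```

```bash
python3 -m jog '[[[0,0,0],[-0.0101,-0.037,0.003],0],[[0,0,0],[-0.0125,-0.0472,0.003],0],[[0,0,0],[-0.0125,-0.0472,0.003],0],[[0,0,0],[-0.0125,-0.0472,0.003],0],[[0,0,0],[-0.0125,-0.0472,0.003],0],[[0,0,0],[-0.0125,-0.0472,0.003],0],[[0,0,0],[-0.0125,-0.0472,0.003],0],[[0,0,0],[-0.0125,-0.0472,0.003],0],[[0,0,0],[-0.0125,-0.0472,0.003],0],[[0,0,0],[-0.0125,-0.0472,0.003],0],[[0,0,0],[-0.0125,-0.0472,0],0]]' 50; python3 -m jog '[[[0,0,0],[0,0,0],0],[[0,0,0],[0,0,0],0],[[0,0,0],[0,0,0],0]]'; python3 - <<'E'
from h import *
s=r.sense(); c=cam('wrist'); im=r.grab_frame('wrist'); cv2.imwrite('pics/w10.png',im[:,:,::-1])
p=proj(c,[632,-194,22])[0]; print(p,s['eef_pos'],s['tcp_rot'])
# outer outline: anything not table-coloured -> use pale top segments and dark ones
R,G,B=[a.astype(int) for a in cv2.split(im)]
roi=np.zeros(im.shape[:2],np.uint8); cv2.circle(roi,(int(p[0]),int(p[1])),100,1,-1)
for nm,m in (('pale',(G*100>R*72)&(R>140)),('dark',(R<90))):
    m=cv2.morphologyEx(m.astype(np.uint8)*roi,cv2.MORPH_OPEN,np.ones((3,3),np.uint8))
    for h in cv2.findContours(m,0,1)[0]:
        if cv2.contourArea(h)>150:
            q=cast(c,cv2.minAreaRect(h)[0],22)[0]; M=cv2.moments(h); g=(M['m10']/M['m00'],M['m01']/M['m00']); print(nm,cv2.contourArea(h),np.round(g,1),cast(c,[g],22)[0].round(1))
E
for z in 22; do python3 look.py feature 632 -192 22 w10b 76; done
```

```text
clock: 18.0
eef_pos: [704.4, -184.7, 210.1]
tcp_rot: [3.141, -0.001, -2.966]
contact_force: [1.2, 0.2, -0.3]
opening: 0.497
grasp_force: 0.0
clock: 18.3
eef_pos: [703.8, -182.6, 210.4]
tcp_rot: [3.141, -0.001, -2.966]
contact_force: [0.2, 0.2, -0.0]
opening: 0.501
grasp_force: 0.0
[276.82774714 107.42963302] [ 703.77219906 -182.56228071  210.41248453] [ 3.14064566e+00 -1.07030286e-03 -2.96626663e+00]
pale 952.0 [275.  169.5] [ 686. -186.   22.]
pale 1091.0 [341.5 117.1] [ 630.  -136.6   22. ]
pale 1227.0 [222.9 102.4] [ 636.1 -240.8   22. ]
pale 1297.0 [289.6  44.5] [ 581.  -192.4   22. ]
dark 1113.5 [316.7 156.2] [ 667.4 -150.9   22. ]
dark 1229.0 [235.2 147.9] [ 673.  -224.8   22. ]
dark 1376.0 [329.4  70.9] [ 595.1 -155.4   22. ]
dark 1457.0 [243.2  59.4] [ 599.  -228.5   22. ]
px [279. 108.] (array([ 634.76396073, -191.60060164]), np.float32(3.2161217), np.float64(126.8059608658381))
[ 703.9 -182.4  210.7] [ 3.141e+00 -1.000e-03 -2.966e+00] [-0.26  0.55  1.43  0.    1.16 -2.  ]
```

```bash
sed -i 's/dark=v<115/dark=v<85/; ' h.py; python3 - <<'E'
from h import *
im=cv2.imread('pics/w10.png')[:,:,::-1].copy(); c=cam('wrist')
a,h=find('feature',(278,107),100,im); print(octa(c,a,22),a.tolist())
E
python3 grip.py 633.5 -189.6 3.4 52 80
```

```text
(array([ 634.94086209, -191.47334308]), np.float32(3.7292476), np.float64(126.67572171031127)) [[223, 43], [262, 29], [320, 36], [357, 90], [349, 137], [344, 150], [302, 182], [250, 177], [224, 169], [210, 156], [213, 70]]
3 turn -1.4542 shift [0.003  0.0188 0.1309] yaw 4.772
48 turn 0.902 shift [ 0.0479 -0.0002  0.1309] yaw 2.416
93 turn 0.1166 shift [0.0708 0.049  0.1309] yaw 3.201
138 turn -0.6688 shift [0.0522 0.0999 0.1309] yaw 3.986
183 turn -1.4542 shift [0.003  0.1228 0.1309] yaw 4.772
228 turn 0.902 shift [ 0.0479 -0.1042  0.1309] yaw 2.416
273 turn 0.1166 shift [ 0.0708 -0.055   0.1309] yaw 3.201
318 turn -0.6688 shift [ 0.0522 -0.0041  0.1309] yaw 3.986
```

```bash
python3 - <<'E'
from h import *
c=cam('wrist'); P=cast(c,[(262,29),(302,182),(320,36),(250,177),(357,90),(347,147)],22)[:,:2]
print(P.round(1),(P[0]+P[1])/2,(P[2]+P[3])/2)
d=P[0]-P[1];print(np.degrees(np.arctan2(d[1],d[0]))%45,np.hypot(*d)); d=P[2]-P[3];print(np.degrees(np.arctan2(d[1],d[0]))%45,np.hypot(*d))
E
```

```text
[[ 574.  -216.8]
 [ 693.6 -159.1]
 [ 570.7 -168.9]
 [ 697.5 -207.5]
 [ 606.1 -128.5]
 [ 654.9 -125.5]] [ 633.798089  -187.9377143] [ 634.07071131 -188.16149859]
25.718808907212548 132.84513766921702
28.06666461644872 132.5539356798889
```

```bash
python3 grip.py 633.6 -189 3.9 52 80 | sed -n 3p; python3 -m jog '[[[0,0,0.108],[0,0,0],0],[[0,0,0],[0.0226,0.015,0.02],0],[[0,0,0],[0.0243,0.0175,0.035],0],[[0,0,0],[0.0243,0.0175,0.035],0],[[0,0,0],[0,0,0.03],0],[[0,0,0],[0,0,0.01],0],[[0,0,0],[0,0,0],0],[[0,0,0],[0,0,0],0],[[0,0,0],[0,0,0],0]]' 50;  python3 grip.py 633.6 -189 3.9 52 38.5 | sed -n 3p
```

```text
93 turn 0.1079 shift [0.0707 0.0502 0.1309] yaw 3.21
clock: 19.3
eef_pos: [631.6, -139.3, 82.6]
tcp_rot: [-3.141, 0.003, -3.075]
contact_force: [0.2, 0.1, -0.2]
opening: 0.499
grasp_force: 0.0
93 turn -0.0018 shift [0.0014 0.0023 0.0441] yaw 3.21
```

```bash
python3 -m jog '[[[0,0,0],[0.0008,0.0015,0.02],0],[[0,0,0],[0,0,0.016],0],[[0,0,0],[0,0,0.007],0],[[0,0,0],[0,0,0],0],[[0,0,0],[0,0,0],0],[[0,0,0],[0,0,0],0]]'; python3 grip.py 633.6 -189 3.9 52 38.5 | sed -n 3p
```

```text
clock: 19.9
eef_pos: [629.7, -137.7, 38.4]
tcp_rot: [-3.141, 0.001, -3.075]
contact_force: [-0.0, 0.4, 0.2]
opening: 0.497
grasp_force: 0.0
93 turn -0.0019 shift [-0.0004  0.0006 -0.0001] yaw 3.21
```

```bash
python3 -m jog '[[[0,0,0],[0,0,0],-1],[[0,0,0],[0,0,0],-1],[[0,0,0],[0,0,0],-1],[[0,0,0],[0,0,0],-1],[[0,0,0],[0,0,0],-1],[[0,0,0],[0,0,0],-1]]' 50; python3 grip.py 633.6 -189 3.9 52 38.5 | sed -n 3p; python3 -m jog '[[[0,0,0],[0,0,-0.005],-1],[[0,0,0],[0,0,-0.02],-1],[[0,0,0],[0,0,-0.04],-1],[[0,0,0],[0,0,-0.045],-1],[[0,0,0],[0,0,-0.045],-1],[[0,0,0.142],[0,0,-0.01],-1],[[0,0,0.142],[0,0,0],-1],[[0,0,0],[0,0,0],-1],[[0,0,0],[0,0,0],-1],[[0,0,0],[0,0,0],-1]]'; python3 place.py 410.8 281.5 77.6 52 178
```

```text
clock: 20.5
eef_pos: [629.6, -137.7, 38.6]
tcp_rot: [-3.141, 0.001, -3.075]
contact_force: [-1.7, 0.2, 5.7]
opening: 0.215
grasp_force: 49.5
93 turn -0.0019 shift [-0.0005  0.0005  0.0001] yaw 3.21
clock: 21.5
eef_pos: [628.7, -137.5, 202.1]
tcp_rot: [3.142, -0.001, 2.927]
contact_force: [-0.1, -0.4, -1.4]
opening: 0.214
grasp_force: 49.1
(np.float64(0.0018), array([0.3028, 0.4144, 0.0241]), np.float64(2.9251718263424964), np.float64(-1.5738104827754908))
```

```bash
python3 -m jog '[[[0,0,0],[0.0128,0.0174,0],-1],[[0,0,0],[0.025,0.034,0],-1],[[0,0,0],[0.028,0.039,0],-1],[[0,0,0],[0.03,0.041,0],-1],[[0,0,0],[0.03,0.041,0],-1],[[0,0,0],[0.03,0.041,0],-1],[[0,0,0],[0.03,0.041,0],-1],[[0,0,0],[0.03,0.041,0],-1],[[0,0,0],[0.03,0.041,0],-1],[[0,0,0],[0.027,0.038,0],-1],[[0,0,0],[0.02,0.027,0.01],-1],[[0,0,0],[0.01,0.013,0.014],-1]]'; python3 -m jog '[[[0,0,0],[0,0,0],-1],[[0,0,0],[0,0,0],-1],[[0,0,0],[0,0,0],-1],[[0,0,0],[0,0,0],-1]]';python3 place.py 410.8 281.5 77.6 52 162.6
```

```text
clock: 22.7
eef_pos: [423.2, 331.1, 179.0]
tcp_rot: [3.14, 0.0, 2.928]
contact_force: [0.8, 0.2, -0.3]
opening: 0.216
grasp_force: 49.1
clock: 23.1
eef_pos: [425.5, 327.4, 179.3]
tcp_rot: [3.141, 0.001, 2.923]
contact_force: [0.1, 0.2, -1.9]
opening: 0.213
grasp_force: 49.1
(np.float64(-0.0023), array([0.0045, 0.004 , 0.0167]), np.float64(2.9251718263424964), np.float64(-0.698967603241368))
```

```bash
python3 -m jog '[[[0,0,0],[0,0,0],-1],[[0,0,0],[0,0,0],-1],[[0,0,0],[0,0,0],-1]]';python3 place.py 410.8 281.5 77.6 52 162.6
```

```text
clock: 23.4
eef_pos: [425.2, 327.8, 178.9]
tcp_rot: [3.141, 0.0, 2.923]
contact_force: [-0.3, 0.5, -0.4]
opening: 0.212
grasp_force: 49.1
(np.float64(-0.0019), array([0.0041, 0.0037, 0.0163]), np.float64(2.9251718263424964), np.float64(-0.6984709465069031))
```

```bash
python3 -m jog '[[[0,0,0],[0.004,0.0037,0.004],-1],[[0,0,0],[0,0,0.006],-1],[[0,0,0],[0,0,0.003],-1],[[0,0,0],[0,0,0.001],-1],[[0,0,0],[0,0,0],-1],[[0,0,0],[0,0,0],-1],[[0,0,0],[0,0,0],-1]]';python3 place.py 410.8 281.5 77.6 52 162.6
```

```text
clock: 24.1
eef_pos: [422.0, 332.6, 165.0]
tcp_rot: [3.141, 0.0, 2.924]
contact_force: [0.2, -0.4, -1.7]
opening: 0.214
grasp_force: 49.1
(np.float64(-0.0014), array([-0.    , -0.0003,  0.0024]), np.float64(2.9251718263424964), np.float64(-0.6882583455825038))
```

```bash
python3 -m jog '[[[0,0,0],[0,0,0.001],-1],[[0,0,0],[0,0,0.001],-1],[[0,0,0],[0,0,0.0005],-1],[[0,0,0],[0,0,0],-1],[[0,0,0],[0,0,0],-0.5],[[0,0,0],[0,0,0],-0.2],[[0,0,0],[0,0,0],-0.2],[[0,0,0],[0,0,-0.005],-0.2],[[0,0,0],[0,0,-0.03],-0.2],[[0,0,0],[0,0,-0.045],-0.2]]';  python3 -m jog '[[[0,0,0],[-0.035,-0.02,-0.02],0],[[0,0,0],[-0.039,-0.032,0],0],[[0,0,0],[0,0,0],0],[[0,0,0],[0,0,0],0],[[0,0,0],[0,0,0],0]]'; python3 look.py feature 411 281.5 146 w11 72; python3 - <<'E'
from h import *
im=cv2.imread('pics/w11.png')[:,:,::-1].copy(); c=cam('wrist'); p=proj(c,[411,281.5,146])[0]
im=r.grab_frame('wrist')
R,G,B=[a.astype(int) for a in cv2.split(im)]
roi=np.zeros(im.shape[:2],np.uint8); cv2.circle(roi,(int(p[0]),int(p[1])),112,1,-1)
for nm,m in (('pale',(G*100>R*72)&(R>140)),('dark',(R<85))):
    m=cv2.morphologyEx(m.astype(np.uint8)*roi,cv2.MORPH_OPEN,np.ones((3,3),np.uint8))
    for h in cv2.findContours(m,0,1)[0]:
        if cv2.contourArea(h)>300:
            M=cv2.moments(h); g=(M['m10']/M['m00'],M['m01']/M['m00']); print(nm,cv2.contourArea(h),np.round(g,1),cast(c,[g],146)[0].round(1))
E
```

```text
clock: 25.1
eef_pos: [420.6, 331.5, 241.3]
tcp_rot: [-3.138, -0.003, 2.924]
contact_force: [1.5, 1.7, 0.2]
opening: 0.4
grasp_force: 0.0
clock: 25.6
eef_pos: [482.1, 266.4, 262.2]
tcp_rot: [-3.141, -0.001, 2.924]
contact_force: [0.1, -0.2, 0.1]
opening: 0.498
grasp_force: 0.0
px [274. 108.] (array([412.52266097, 280.84501786]), np.float32(31.80748), np.float64(123.04117630521077))
[482.1 266.4 262.2] [-3.141e+00 -1.000e-03  2.924e+00] [ 0.5   0.23  1.79  0.    1.12 -0.85]
pale 398.0 [323.5 128.7] [431.3 311.3 146. ]
pale 1947.0 [353.9 107.9] [422.4 333.5 146. ]
pale 397.0 [325.2  86.3] [404.9 317.1 146. ]
pale 386.0 [295.5  53.5] [381.4 302.  146. ]
pale 6127.0 [237.8 134.1] [422.3 253.7 146. ]
pale 2397.0 [275.1  20. ] [360.  293.4 146. ]
dark 1913.0 [326.8 162.5] [454.4 309.6 146. ]
dark 1937.0 [222.3 162. ] [438.5 238.4 146. ]
dark 6689.5 [275.4 104.9] [409.2 282.8 146. ]
dark 2546.0 [331.7  49. ] [383.8 325.  146. ]
dark 2570.0 [218.6  48. ] [367.8 255.  146. ]
```

View pics/w11.png

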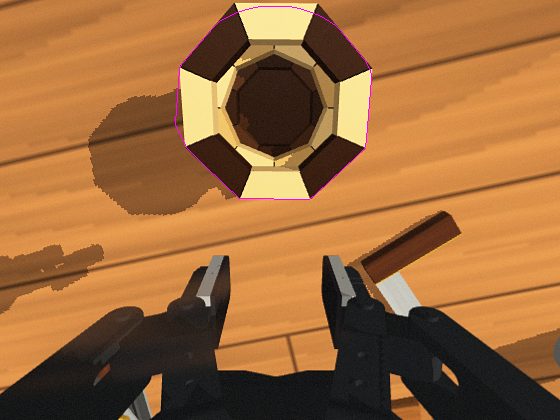

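The feature ring sits centred (about (276,103)) with joints staggered; its dark segments give centre (411,282) at 32.3°. Now the cherry ring.

```bash
python3 -m jog '[[[0,0,0],[-0.008,-0.03,0],0],[[0,0,0],[-0.0125,-0.046,0.003],0],[[0,0,0],[-0.0125,-0.046,0.004],0],[[0,0,0],[-0.0125,-0.046,0.004],0],[[0,0,0],[-0.0125,-0.046,0.004],0],[[0,0,0],[-0.0125,-0.046,0.004],0],[[0,0,0],[-0.0125,-0.046,0.004],0],[[0,0,0],[-0.0125,-0.046,0.004],0],[[0,0,0],[-0.0125,-0.046,0.004],0],[[0,0,0],[-0.0125,-0.046,0.004],0],[[0,0,0],[-0.0125,-0.046,0.004],0],[[0,0,0],[-0.0125,-0.046,0.004],0]]' 50; python3 -m jog '[[[0,0,0],[-0.0095,-0.036,0.004],0],[[0,0,0],[0,0,0],0],[[0,0,0],[0,0,0],0],[[0,0,0],[0,0,0],0],[[0,0,0],[0,0,0],0],[[0,0,0],[0,0,0],0]]';python3 look.py cherry 439 -307 22 w12 90; python3 - <<'E'
from h import *
im=cv2.imread('pics/w12.png')[:,:,::-1].copy(); c=cam('wrist'); p=proj(c,[439,-307,22])[0]
a,h=find('cherry',p,105,im); print(a.tolist())
E
```

```text
clock: 26.9
eef_pos: [509.0, -289.6, 219.0]
tcp_rot: [3.141, -0.0, 2.925]
contact_force: [1.0, 0.1, -0.2]
opening: 0.494
grasp_force: 0.0
clock: 27.5
eef_pos: [510.6, -324.7, 215.6]
tcp_rot: [-3.142, 0.0, 2.925]
contact_force: [-0.6, 0.3, 0.7]
opening: 0.503
grasp_force: 0.0
px [277. 106.] (array([ 442.1952317, -305.9329654]), np.float32(18.08197), np.float64(134.83182791724604))
[ 510.6 -324.7  215.6] [-3.142  0.     2.925] [-0.57  0.36  1.72  0.    1.06 -1.92]
[[268, 18], [330, 35], [360, 92], [361, 99], [343, 157], [337, 163], [300, 184], [289, 188], [234, 175], [220, 157], [200, 125], [199, 120], [210, 57], [216, 51]]
```

```bash
python3 - <<'E'
from h import *
c=cam('wrist'); P=cast(c,[(268,18),(330,35),(361,96),(341,161),(293,188),(233,175),(199,122),(212,54)],22)[:,:2]
g=P.mean(0); d=P-g; print(g,(np.degrees(np.arctan2(d[:,1],d[:,0]))%45-22.5).round(1),np.hypot(*d.T).round(1))
for i in range(4): print((P[i]+P[i+4])/2)
E
python3 grip.py 442 -306 17.6 58 80
```

```text
[ 442.18957967 -305.9271401 ] [17.9 20.  19.  16.3 20.4 18.8 18.8 17.1] [72.8 72.8 72.2 73.3 72.8 73.5 73.1 73. ]
[ 442.28263427 -304.36615054]
[ 441.84159291 -306.71658025]
[ 441.98819398 -306.35235126]
[ 442.64589755 -306.27347833]
17 turn 1.0471 shift [ 0.0388 -0.0017  0.1356] yaw 1.878
62 turn 0.2617 shift [0.0696 0.0432 0.1356] yaw 2.663
107 turn -0.5236 shift [0.0597 0.0968 0.1356] yaw 3.449
152 turn -1.309 shift [0.0148 0.1276 0.1356] yaw 4.234
197 turn 1.0471 shift [ 0.0388 -0.1177  0.1356] yaw 1.878
242 turn 0.2617 shift [ 0.0696 -0.0728  0.1356] yaw 2.663
287 turn -0.5236 shift [ 0.0597 -0.0192  0.1356] yaw 3.449
332 turn -1.309 shift [0.0148 0.0116 0.1356] yaw 4.234
```

```bash
python3 grip.py 442.1 -306 18.5 58 80 | sed -n 2p; python3 -m jog '[[[0,0,0.123],[0,0,0],0],[[0,0,0.123],[0,0,0],0],[[0,0,0],[0.021,0.013,0.02],0],[[0,0,0],[0.0243,0.0155,0.035],0],[[0,0,0],[0.0243,0.0155,0.035],0],[[0,0,0],[0,0,0.03],0],[[0,0,0],[0,0,0.015],0],[[0,0,0],[0,0,0],0],[[0,0,0],[0,0,0],0],[[0,0,0],[0,0,0],0]]' 50;  python3 grip.py 442.1 -306 18.5 58 38.5 | sed -n 2p
```

```text
63 turn 0.246 shift [0.0697 0.0443 0.1356] yaw 2.679
clock: 28.55
eef_pos: [468.7, -255.8, 81.5]
tcp_rot: [-3.142, 0.002, 2.678]
contact_force: [-1.0, 0.7, 0.2]
opening: 0.497
grasp_force: 0.0
63 turn -0.0012 shift [0.0014 0.0012 0.043 ] yaw 2.679
```

```bash
python3 -m jog '[[[0,0,0],[0.001,0.001,0.02],0],[[0,0,0],[0,0,0.016],0],[[0,0,0],[0,0,0.006],0],[[0,0,0],[0,0,0],0],[[0,0,0],[0,0,0],0],[[0,0,0],[0,0,0],0]]'; python3 grip.py 442.1 -306 18.5 58 38.5 | sed -n 2p
```

```text
clock: 29.15
eef_pos: [467.9, -254.4, 39.2]
tcp_rot: [-3.142, 0.002, 2.678]
contact_force: [-0.5, -0.2, 0.3]
opening: 0.5
grasp_force: 0.0
63 turn -0.0013 shift [0.0001 0.0003 0.0007] yaw 2.679
```

```bash
python3 -m jog '[[[0,0,0],[0,0,0],-1],[[0,0,0],[0,0,0],-1],[[0,0,0],[0,0,0],-1],[[0,0,0],[0,0,0],-1],[[0,0,0],[0,0,0],-1],[[0,0,0],[0,0,0],-1]]' 50; python3 grip.py 442.1 -306 18.5 58 38.5 | sed -n 2p; python3 -m jog '[[[0,0,0],[0,0,-0.005],-1],[[0,0,0],[0,0,-0.02],-1],[[0,0,0],[0,0,-0.04],-1],[[0,0,0],[0,0,-0.045],-1],[[0,0,0],[0,0,-0.045],-1],[[0,0,0.076],[0,0,-0.03],-1],[[0,0,0.076],[0,0,-0.005],-1],[[0,0,0],[0,0,0],-1],[[0,0,0],[0,0,0],-1],[[0,0,0],[0,0,0],-1]]'; python3 place.py 411 282 54.8 58 200
```

```text
clock: 29.75
eef_pos: [467.7, -254.2, 39.0]
tcp_rot: [3.142, 0.001, 2.678]
contact_force: [-1.3, 0.8, 6.2]
opening: 0.213
grasp_force: 49.1
63 turn -0.0014 shift [-0.0002  0.0003  0.0005] yaw 2.679
clock: 30.75
eef_pos: [466.7, -253.7, 227.2]
tcp_rot: [-3.141, -0.002, 2.527]
contact_force: [0.3, 0.8, -1.7]
opening: 0.214
grasp_force: 49.2
(np.float64(0.0002), array([0.3543, 0.4636, 0.0272]), np.float64(2.527236756887789), np.float64(-1.4573881244560787))
```

```bash
python3 -m jog '[[[0,0,0],[0.0123,0.0156,0],-1],[[0,0,0],[0.02,0.026,0],-1],[[0,0,0],[0.026,0.034,0],-1],[[0,0,0],[0.026,0.034,0],-1],[[0,0,0],[0.026,0.034,0],-1],[[0,0,0],[0.026,0.034,0],-1],[[0,0,0],[0.026,0.034,0],-1],[[0,0,0],[0.026,0.034,0],-1],[[0,0,0],[0.026,0.034,0],-1],[[0,0,0],[0.026,0.034,0],-1],[[0,0,0],[0.026,0.034,0],-1],[[0,0,0],[0.026,0.034,0],-1]]'; python3 -m jog '[[[0,0,0],[0.026,0.034,0],-1],[[0,0,0],[0.022,0.03,0.008],-1],[[0,0,0],[0.014,0.018,0.01],-1],[[0,0,0],[0,0,0.008],-1],[[0,0,0],[0,0,0],-1],[[0,0,0],[0,0,0],-1],[[0,0,0],[0,0,0],-1],[[0,0,0],[0,0,0],-1],[[0,0,0],[0,0,0],-1]]';python3 place.py 411 282 54.8 58 185
```

```text
clock: 31.95
eef_pos: [448.3, 227.9, 227.3]
tcp_rot: [-3.14, -0.001, 2.527]
contact_force: [0.7, -0.7, -1.7]
opening: 0.212
grasp_force: 49.2
clock: 32.85
eef_pos: [446.2, 328.6, 202.8]
tcp_rot: [3.141, 0.0, 2.525]
contact_force: [0.1, 0.1, -1.2]
opening: 0.213
grasp_force: 49.2
(np.float64(-0.0022), array([ 0.0019, -0.0004,  0.0178]), np.float64(2.527236756887789), np.float64(-0.3220998950950158))
```

```bash
python3 -m jog '[[[0,0,0],[0.0015,-0.0003,0.005],-1],[[0,0,0],[0,0,0.006],-1],[[0,0,0],[0,0,0.003],-1],[[0,0,0],[0,0,0.001],-1],[[0,0,0],[0,0,0],-1],[[0,0,0],[0,0,0],-1],[[0,0,0],[0,0,0],-1]]';python3 place.py 411 282 54.8 58 185
```

```text
clock: 33.55
eef_pos: [444.6, 329.8, 187.4]
tcp_rot: [3.141, 0.0, 2.526]
contact_force: [0.2, -0.1, -1.5]
opening: 0.211
grasp_force: 49.2
(np.float64(-0.0014), array([-0.0001, -0.0004,  0.0024]), np.float64(2.527236756887789), np.float64(-0.31950542255484066))
```

```bash
python3 -m jog '[[[0,0,0],[0,0,0.001],-1],[[0,0,0],[0,0,0.001],-1],[[0,0,0],[0,0,0.0005],-1],[[0,0,0],[0,0,0],-1],[[0,0,0],[0,0,0],-0.5],[[0,0,0],[0,0,0],-0.2],[[0,0,0],[0,0,0],-0.2],[[0,0,0],[0,0,-0.005],-0.2],[[0,0,0],[0,0,-0.03],-0.2],[[0,0,0],[0,0,-0.045],-0.2]]';  python3 -m jog '[[[0,0,0],[-0.035,-0.02,-0.02],0],[[0,0,0],[-0.039,-0.038,-0.02],0],[[0,0,0],[0,0,0],0],[[0,0,0],[0,0,0],0],[[0,0,0],[0,0,0],0],[[0,0,0],[0,0,0],0]]'; python3 look.py cherry 411 282 168 w13 90; python3 - <<'E'
from h import *
im=cv2.imread('pics/w13.png')[:,:,::-1].copy(); c=cam('wrist'); p=proj(c,[411,282,168])[0]
a,h=find('cherry',p,130,im); print(a.tolist())
for n in('top','scene'):
    a,h=find('cherry',proj(cam(n),[411,282,168])[0],50,r.grab_frame(n)); print(n,octa(cam(n),a,165))
E
```

```text
clock: 34.55
eef_pos: [443.2, 328.7, 263.7]
tcp_rot: [-3.137, -0.002, 2.526]
contact_force: [1.8, 0.8, 0.2]
opening: 0.404
grasp_force: 0.0
clock: 35.15
eef_pos: [469.5, 247.7, 301.4]
tcp_rot: [-3.141, -0.001, 2.527]
contact_force: [0.5, -1.1, 0.7]
opening: 0.5
grasp_force: 0.0
px [267. 115.] (array([411.58645546, 282.57354639]), np.float32(9.550952), np.float64(135.49120200567333))
[469.5 247.7 301.4] [-3.141e+00 -1.000e-03  2.527e+00] [ 0.48  0.16  1.78  0.    1.2  -0.47]
[[308, 9], [316, 15], [364, 72], [365, 91], [360, 151], [357, 157], [303, 206], [234, 206], [196, 173], [177, 152], [171, 88], [172, 71], [216, 19], [227, 9]]
top (array([416.97697538, 225.51317634]), np.float32(7.0592027), np.float64(42.23085696032664))
scene (array([450.43537314, 336.53400944]), np.float32(11.883276), np.float64(41.193872457722314))
```

```bash
python3 -c "
from rig import r
print(r.sense()['grasp_force'],r.sense()['clock']); print(r.sign_off())"
```

```text
0.0 35.3
the job is handed in; nothing more can be done
None
```

I stacked all four rings on the stand and handed the job in at 35.3 s; the sign-off gave no verdict, but in the wrist camera every ring measured within about 2 mm of the disc's centre, the upper three turned within about 1° of half a segment, and I never brought the arm near the bottle, plane or square.

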